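Seat a bearing cartridge and set its knurled adjusting cap

ROBOT

A 6-joint arm with a two-finger parallel gripper is mounted at the origin on the work surface. World frame = base frame: x ahead of the robot, y to its left, z up, the work surface at z = 0. Lengths are in m, angles in rad, forces in N, time in s.
With the tool pointing down it reaches from about 0.4 to 0.825 m from the base axis. Payload 7 kg.
Tool frame: the origin (TCP) lies between the finger pads, 19 mm behind the fingertips; this is the grasp point; z points along the fingers, y is the line along which they close (so a half turn about z gives the same grasp; the last joint's range is limited). The gripper opens to 88 mm and grips with 3 to 60 N. Pads are 19 mm wide; open, the fingers measure 130 mm over their backs; the gripper's body (78 mm by 193 mm) begins 47 mm behind the grasp point.
Start: joints at [-0.824, 0.359, 0.012, 0, -1.224, -0.288], TCP at [0.299, -0.605, 0.245] pointing down, gripper open.
Joint ranges: [-3.07, 3.07], [-1.43, 2.12], [-1.02, 1.25], [-3.03, 1.67], [-3.05, -0], [-3.03, 3.03]. Speed limits (rad/s): [2.39, 2.39, 3.01, 3.14, 3.14, 3.14].

INTERFACE

Orientations are given as [roll, pitch, yaw] about the fixed x, y, z axes, in that order (R = Rz(yaw) Ry(pitch) Rx(roll)).
In Python, from station import * gives the robot as it stands.
- The arm moves only by the tool apply_moves, never from a script. Its argument "steps" is a list of rows, each an object with "translation": the shift along the world's x, y, z scaled (see below), a list of three; "rotation": the turn, a rotation vector about the world's x, y, z scaled (see below), a list of three. A call has exactly 10 rows; each row is the pose to reach, as a shift and turn from the pose commanded when the call began; what a row does not reach only later rows make up. The controller multiplies each number of a shift by 250 mm and each number of a turn by 30 degrees. A row lasts 1/12 s, in which the tool goes at most 41.7 mm and 7.16 degrees, less where a joint would pass 70% of its speed; a pose out of reach is approached as far as the arm can. A call with a number of a shift or a turn outside -1 to 1 is refused whole. A call with a gripper value outside its range is refused whole. "jaw" is the closure, from -1 (fully open) to 1 (shut), so that 0 is half open, set as the call begins (left out, the last holds). The fingers move at their own pace and stop on an object; "newtons" is the grip in N (left out, the last holds). Time passes only in rows, so rows that repeat a pose let the fingers close, or fill a call up. It gives the time, the measured TCP pose, the force, the opening and the grip force at its end, in the units of the state.
- get_state(): the state, without advancing time (a new reading comes with each control period).
- grab_frame(name): name is "scene" or "top" or "wrist"; returns the picture (400x640x3 uint8, blue, green, red); there is no depth.
- camera_model(name): a dict with "fx", "fy", "cx", "cy" (pixels), "xyz" and "rotation" of the camera in the world. Camera axes: x right, y down, z forward; pixel columns grow to the right and rows downward; lengths in m; the calibration is good to about 2 mm. A picture is of the moment at which its call begins: read the wrist's pose just before it. camera_model takes no time and is no camera call; for the wrist camera it gives the pose at the moment of the call.
- job_done(): hands the job in; it is judged then, once.
The state is a dict: "t": time; "q": joint angles; "qd": joint speeds; "joint_efforts": joint torques, N m; "eef_pos": TCP position; "ee_rot": TCP orientation; "force": force on the tool from outside, world axes, zero at the start; "moment": the same for the moment, N m; "width": finger opening in m; "gripper_force": force on a finger pad.
Only numpy, scipy, OpenCV 4.12 (cv2) and the standard library are available. Lean on these libraries where they do the work, as an engineer would, in place of code of your own. Each camera call takes 0.05 s, during which the arm holds its last target. There are 200 camera calls.

TASK

On the clamped aluminium bearing block, press the steel cartridge that stands proud of its bore fully home, then run its knurled cap down clockwise until it bottoms out, with the cartridge still home. Back the cap off a quarter turn for running clearance and finish still gripping it by the knurl at that setting, keeping it still so that a mate can nip up the lock screw. Leave the other things on the bench where they lie.

Things in the scene. Friction and masses are not known exactly. Their poses are not given: they have to be found in the camera images.
- block: aluminium block fixed to the bench, 130 mm along its x, 320 mm along its y (418 over end clamps, 40 mm high), top face 75 mm above the bench. Two 63 mm bores open upward, 78 mm either side of its centre along y; either one holds the cartridge, the other only an open steel sleeve, flush with the top. Origin: centre of its underside.
- cartridge: steel bearing cartridge in one bore: round flange of diameter 82, 8 mm thick, with a red index mark, above a body with a black O-ring and below a threaded neck that carries the cap. Origin: centre of the flange's underside, z up; when home it lies on the block's top face, 75 mm above the bench.
- cartridge_slide (a joint): how far the cartridge is pushed down, m: 0 is 10 mm proud, 0.010 is fully home (flange on the block, hard stop). It starts 6 to 10 mm proud. Its O-ring resists with about 9 N either way: it stays where it is left, but pulling up on the cap can draw it up again. Push it by its flange or by the top of the cap.
- cap: steel knurled cap on the cartridge's neck, axis vertical, diameter 52, 34 mm high, flat top with a yellow stripe from the centre outward (along its x) and down the side; black lock screw in the skirt. Origin: centre of its underside, z up. Grip it across the knurl from above at any yaw, fingertips above the flange. A push on its top does not turn it.
- cap_turn (a joint): how far the cap is screwed on, rad: grows clockwise seen from above. 0 is just started (begins between 0 and 1.0), 3.4 is bottomed out on the cartridge's flange (hard stop). Right-hand thread, 4 mm a turn: the cap sinks 0.64 mm per rad when screwed on and rises when backed off; the hand must follow. Turning takes about 0.2 N m; it stays where it is left.
- tape: grey tape measure with a white round label, 66 x 62 x 34 mm, origin at the centre of its underside
- flange: square steel flange plate 90 x 90 x 8 mm with a round hole, origin at the centre of its underside
- nut: steel hexagon nut, 30 mm across flats, 15 mm high, origin at the centre of its underside
- hexkey: black L-shaped hex key 90 x 28 mm of 6 mm bar lying flat, origin on the bench near its middle
- offcut: curved aluminium sheet offcut standing on edge, 80 mm chord, 40 mm high, origin on the bench inside its curve
- discs: stack of black cut-off discs, diameter 114, 12 mm high, origin at the centre of its underside
- plug: red plastic bore plug, diameter 74, 26 mm high, origin at the centre of its underside
- grinder: straight air grinder lying on its side, 242 mm long, 44 mm high, x along its length, origin on the bench near its middle

How it is judged:
On the way, in this order (a step that is already met when the one before it is completed fails the run):
1. the cartridge is pressed fully home (within 1 mm) (value of joint cartridge_slide above 0.009 m), for 0.2 s.
2. the cap is bottomed out (within 0.08 rad) and the cartridge still home (within 2 mm) (value of joint cartridge_slide above 0.008 m and value of joint cap_turn above 3.32 rad), for 0.2 s.
At the end, for the whole second after the job is handed in: The cap stands a quarter turn (1.57 rad, within 0.22 rad) back from its bottom stop and is not turning; the cartridge is home within 2 mm; the fingers still grip the cap around its knurl (more than 4 N, TCP within 15 mm of its axis and no more than 14 mm above its top) (value of joint cartridge_slide above 0.008 m and value of joint cap_turn between 1.6092 and 2.0492 rad and velocity of joint cap_turn between -0.1 and 0.1 rad/s and contact force between the fingers and cap above 4 N and horizontal distance between the grasp point and cap below 0.015 m and z of the grasp point in the frame of cap below 0.048 m); the arm keeps its last pose, push and grip.
It fails at once if another thing on the bench is moved by more than 25 mm (distance of any of tape, flange, nut, hexkey, offcut, discs, plug, grinder from where it was at the start of the episode above 0.025 m).
It also fails if it takes over 54 s, if anything falls off the work surface, if the arm or the gripper's body presses on something with over 40 N, if the wrist force passes 120 N, or if a joint passes its speed limit or range.

## Working session

There is one attempt and no reset: what is moved stays moved. The work goes in short steps, Python scripts to look and compute and a tool call to move; the robot and the scene stay as the last step left them, time stands still between calls to the robot, and variables do not carry over. Pictures are saved under pics/ and viewed, at most 10 in all, crops included, and the job is handed in when it is done.

Besides the shell and the picture viewer there is one more tool, called after "Emit:" in YAML: its name, and indented under it one key for each argument. apply_moves: Moves the arm, as the interface text tells. Shifts and turns lie within -1 to 1; 1 stands for 250 mm of shift or 30 degrees of turn. Its arguments: {"type":"object","properties":{"steps":{"type":"array"},"jaw":{"type":"number"},"newtons":{"type":"number"}},"required":["steps"]}

```bash
mkdir -p pics; python3 - <<'E'
from station import *
import cv2
s=get_state();print(s)
for n in("top","scene"):
    cv2.imwrite(f"pics/{n}0.png",grab_frame(n));print(n,camera_model(n))
E
```

```text
{'t': 0.0, 'q': array([-8.23929705e-01,  3.59405278e-01,  1.10772863e-02, -3.30909045e-04,
       -1.22405845e+00, -2.88085111e-01]), 'qd': array([ 0.00030343, -0.00184337, -0.00030001, -0.0008526 , -0.00021499,
       -0.00048426]), 'joint_efforts': array([-1.61707278e-03, -5.82711732e+01,  2.93049073e+01,  6.99695528e+00,
        6.77060147e-03, -2.00475574e-04]), 'eef_pos': array([ 0.29870605, -0.60482722,  0.24442223]), 'ee_rot': array([ 3.13997968e+00, -1.53564041e-04, -2.68292372e+00]), 'force': array([-0.21573136, -0.21012898, -0.08673523]), 'moment': array([-0.00991123,  0.02086241,  0.05644567]), 'gripper_force': 0.0, 'width': 0.08754466466656616}
top {'fx': 459.6098209477956, 'fy': 459.6098209477956, 'cx': 322.3889602053803, 'cy': 198.7149001833065, 'xyz': array([0.33234109, 0.0088993 , 1.3375307 ]), 'rotation': array([-2.97358358,  0.01976105, -1.57257165])}
scene {'fx': 388.53054225657263, 'fy': 388.53054225657263, 'cx': 315.20150789598216, 'cy': 195.0339508459517, 'xyz': array([0.97875885, 0.64725976, 0.81811218]), 'rotation': array([-2.32123294, -0.00649583,  2.54496156])}
```

View pics/top0.png

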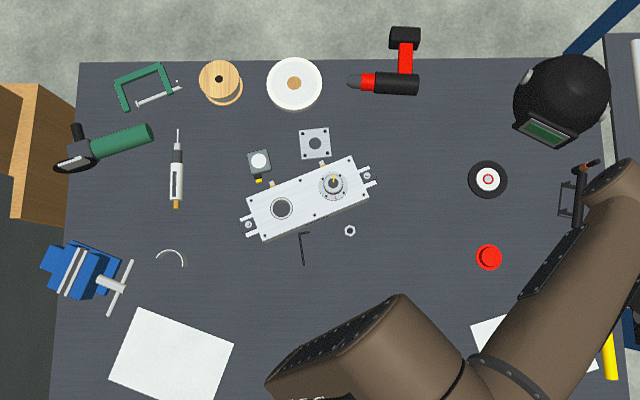

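View pics/scene0.png

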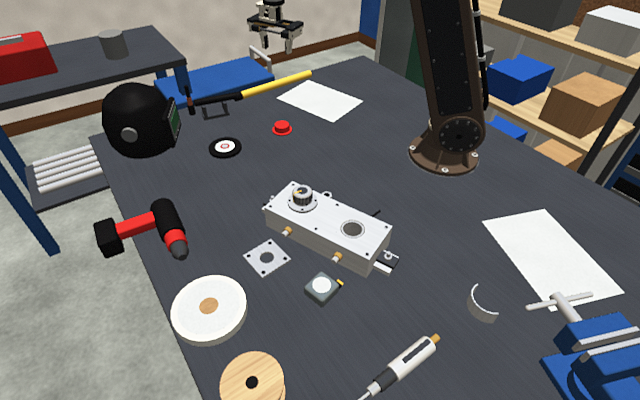

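The top picture shows the cartridge and cap at about (333,183) and the open sleeve at about (282,208). I'll enlarge both views around the cap.

```bash
python3 - <<'E'
import cv2,numpy as np
a=cv2.imread("pics/top0.png")[150:220,290:390];b=cv2.imread("pics/scene0.png")[170:240,255:355]
f=lambda i:cv2.resize(i,(560,392),interpolation=cv2.INTER_CUBIC)
f=lambda i:cv2.resize(i,(400,280),interpolation=cv2.INTER_CUBIC)
cv2.imwrite("pics/crop.png",np.hstack([f(a),f(b)]))
E
cat > h.py <<'E'
from station import *
import numpy as np
from scipy.spatial.transform import Rotation as R
def world(cam,u,v,z):
    m=cam if isinstance(cam,dict) else camera_model(cam)
    d=R.from_euler('xyz',m["rotation"]).apply([(u-m["cx"])/m["fx"],(v-m["cy"])/m["fy"],1])
    return m["xyz"]+d*(z-m["xyz"][2])/d[2]
E
python3 -c "
from h import *
print(world('top',282,208,.075),world('top',333,182,.12))
print(world('scene',352,229,.075),world('scene',302,190,.12))"
```

```text
[0.52093727 0.14590514 0.075     ] [0.58460229 0.00382882 0.12      ]
[0.52029114 0.14892752 0.075     ] [ 0.57255645 -0.00548819  0.12      ]
```

View pics/crop.png

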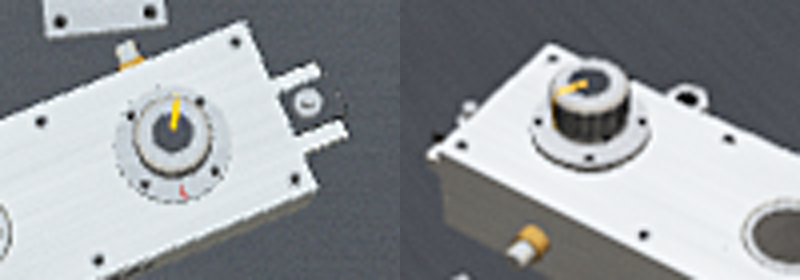

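```bash
python3 -c "
from h import *
for z in (.117,.127,.137): print(z,world('top',333,183.5,z),world('scene',302.8,190.5,z))
h=world('top',282,208,.075);print(h, 'flange mark', world('top',290+183/4,150+192/4,.09),'stripe',world('top',290+176/4,150+97/4,.127))"
```

```text
0.117 [0.5810784  0.00383969 0.117     ] [ 0.57010794 -0.00542701  0.117     ]
0.127 [0.57904046 0.00388114 0.127     ] [0.57593655 0.0038823  0.127     ]
0.137 [0.57700251 0.00392259 0.137     ] [0.58176516 0.01319161 0.137     ]
[0.52093727 0.14590514 0.075     ] flange mark [ 0.5458244  -0.00361078  0.09      ] stripe [0.60445104 0.00104369 0.127     ]
```

Emit:
apply_moves:
  steps:
    - {"translation": [0.04, 0.09, 0], "rotation": [0, 0, 0.1]}
    - {"translation": [0.08, 0.18, 0], "rotation": [0, 0, 0.2]}
    - {"translation": [0.12, 0.27, 0], "rotation": [0, 0, 0.3]}
    - {"translation": [0.16, 0.36, 0], "rotation": [0, 0, 0.4]}
    - {"translation": [0.2, 0.45, 0], "rotation": [0, 0, 0.5]}
    - {"translation": [0.24, 0.54, 0], "rotation": [0, 0, 0.6]}
    - {"translation": [0.28, 0.63, 0], "rotation": [0, 0, 0.7]}
    - {"translation": [0.32, 0.72, 0], "rotation": [0, 0, 0.8]}
    - {"translation": [0.36, 0.8, 0], "rotation": [0, 0, 0.9]}
    - {"translation": [0.4, 0.9, 0], "rotation": [0, 0, 1]}
  jaw: -1
  newtons: 40

```text
t: 0.93
eef_pos: [0.3991, -0.3793, 0.245]
ee_rot: [3.141, -0.0, -2.157]
force: [0.5, 0.1, -0.4]
width: 0.0874
gripper_force: 0.0
```

Emit:
apply_moves:
  steps:
    - {"translation": [0.036, 0.077, 0], "rotation": [0, 0, 0.1]}
    - {"translation": [0.072, 0.154, 0], "rotation": [0, 0, 0.2]}
    - {"translation": [0.108, 0.23, 0], "rotation": [0, 0, 0.3]}
    - {"translation": [0.144, 0.307, 0], "rotation": [0, 0, 0.4]}
    - {"translation": [0.18, 0.383, 0], "rotation": [0, 0, 0.5]}
    - {"translation": [0.216, 0.46, 0], "rotation": [0, 0, 0.6]}
    - {"translation": [0.252, 0.536, 0], "rotation": [0, 0, 0.7]}
    - {"translation": [0.288, 0.613, 0], "rotation": [0, 0, 0.8]}
    - {"translation": [0.324, 0.69, 0], "rotation": [0, 0, 0.9]}
    - {"translation": [0.36, 0.766, 0], "rotation": [0, 0, 1]}

```text
t: 1.77
eef_pos: [0.489, -0.1876, 0.2451]
ee_rot: [3.141, 0.0, -1.633]
force: [-0.1, 0.5, -1.0]
width: 0.0875
gripper_force: 0.0
```

Emit:
apply_moves:
  steps:
    - {"translation": [0.036, 0.077, 0], "rotation": [0, 0, 0.1]}
    - {"translation": [0.072, 0.154, 0], "rotation": [0, 0, 0.2]}
    - {"translation": [0.108, 0.23, 0], "rotation": [0, 0, 0.3]}
    - {"translation": [0.144, 0.307, 0], "rotation": [0, 0, 0.4]}
    - {"translation": [0.18, 0.383, 0], "rotation": [0, 0, 0.5]}
    - {"translation": [0.216, 0.46, 0], "rotation": [0, 0, 0.6]}
    - {"translation": [0.252, 0.536, 0], "rotation": [0, 0, 0.7]}
    - {"translation": [0.288, 0.613, 0], "rotation": [0, 0, 0.8]}
    - {"translation": [0.324, 0.69, 0], "rotation": [0, 0, 0.9]}
    - {"translation": [0.356, 0.766, 0], "rotation": [0, 0, 1]}

```text
t: 2.6
eef_pos: [0.5781, 0.0038, 0.245]
ee_rot: [3.141, 0.0, -1.109]
force: [0.5, 1.0, -0.6]
width: 0.0876
gripper_force: 0.0
```

Emit:
apply_moves:
  steps:
    - {"translation": [0, 0, 0], "rotation": [0, 0, 0.2]}
    - {"translation": [0, 0, 0], "rotation": [0, 0, 0.4]}
    - {"translation": [0, 0, 0], "rotation": [0, 0, 0.6]}
    - {"translation": [0, 0, 0], "rotation": [0, 0, 0.8]}
    - {"translation": [0, 0, 0], "rotation": [0, 0, 1]}
    - {"translation": [0, 0, 0], "rotation": [0, 0, 1]}
    - {"translation": [0, 0, 0], "rotation": [0, 0, 1]}
    - {"translation": [0, 0, 0], "rotation": [0, 0, 1]}
    - {"translation": [0, 0, 0], "rotation": [0, 0, 1]}
    - {"translation": [0, 0, 0], "rotation": [0, 0, 1]}

```text
t: 3.43
eef_pos: [0.5779, 0.0028, 0.2453]
ee_rot: [3.142, 0.0, -0.59]
force: [-0.2, -0.1, 0.8]
width: 0.0878
gripper_force: 0.0
```

```bash
python3 - <<'E'
from h import *
import cv2
s=get_state();print(s['q'],s['eef_pos'],s['ee_rot'],s['t']);m=camera_model("wrist");print(m)
cv2.imwrite("pics/w1.png",grab_frame("wrist"))
E
```

```text
[ 3.43117369e-01  2.00060399e-01 -2.07623870e-01 -1.39367279e-05
 -1.16313687e+00  6.37664672e-01] [0.57789729 0.00278571 0.24534719] [ 3.14158034e+00  2.50505543e-05 -5.90019812e-01] 3.4333
{'fx': 279.3793528051626, 'fy': 279.3793528051626, 'cx': 318.62469786587184, 'cy': 197.36512598698073, 'xyz': array([ 0.64848528, -0.04477587,  0.38463828]), 'rotation': array([ 2.82553482e+00, -1.11588553e-04, -2.16074915e+00])}
```

View pics/w1.png

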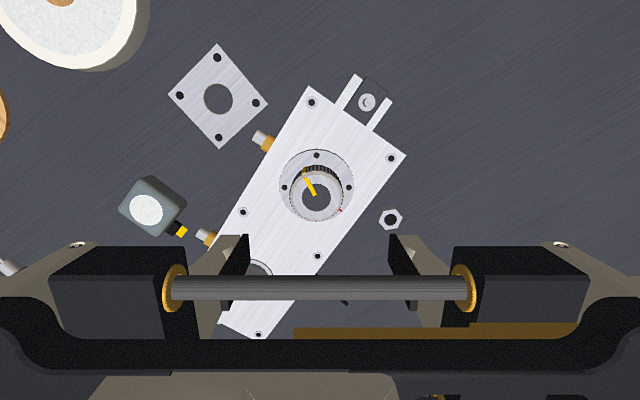

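The wrist picture shows the cap's top centre at about (316,194), with its stripe pointing to (305,170). The jaws straddle the image centre line.

```bash
python3 - <<'E'
from h import *
for z in (.120,.127): print(world('wrist',316,194,z))
print(world('wrist',316,184,.09),'flange ctr') 
E
```

```text
[0.58093788 0.00356551 0.12      ]
[0.58272509 0.00228775 0.127     ]
[0.58277667 0.0026477  0.09      ] flange ctr
```

Emit:
apply_moves:
  steps:
    - {"translation": [0, 0, 0], "rotation": [0, 0, 0.2]}
    - {"translation": [0, 0, 0], "rotation": [0, 0, 0.4]}
    - {"translation": [0, 0, 0], "rotation": [0, 0, 0.6]}
    - {"translation": [0, 0, 0], "rotation": [0, 0, 0.8]}
    - {"translation": [0, 0, 0], "rotation": [0, 0, 1]}
    - {"translation": [0, 0, 0], "rotation": [0, 0, 1]}
    - {"translation": [0, 0, 0], "rotation": [0, 0, 1]}
    - {"translation": [0, 0, 0], "rotation": [0, 0, 1]}
    - {"translation": [0, 0, 0], "rotation": [0, 0, 1]}
    - {"translation": [0, 0, 0], "rotation": [0, 0, 1]}

```text
t: 4.32
eef_pos: [0.5779, 0.0028, 0.2454]
ee_rot: [3.142, 0.0, -0.066]
force: [-1.3, -0.3, -0.6]
width: 0.0874
gripper_force: 0.0
```

Emit:
apply_moves:
  steps:
    - {"translation": [0.008, 0, 0], "rotation": [0, 0, 0.2]}
    - {"translation": [0.008, 0, -0.08], "rotation": [0, 0, 0.4]}
    - {"translation": [0.008, 0, -0.16], "rotation": [0, 0, 0.6]}
    - {"translation": [0.008, 0, -0.24], "rotation": [0, 0, 0.8]}
    - {"translation": [0.008, 0, -0.32], "rotation": [0, 0, 1]}
    - {"translation": [0.008, 0, -0.4], "rotation": [0, 0, 1]}
    - {"translation": [0.008, 0, -0.46], "rotation": [0, 0, 1]}
    - {"translation": [0.008, 0, -0.51], "rotation": [0, 0, 1]}
    - {"translation": [0.008, 0, -0.51], "rotation": [0, 0, 1]}
    - {"translation": [0.008, 0, -0.51], "rotation": [0, 0, 1]}

```text
t: 5.15
eef_pos: [0.5797, 0.0027, 0.1175]
ee_rot: [-3.142, 0.001, 0.458]
force: [-0.0, -0.3, 0.1]
width: 0.0874
gripper_force: 0.0
```

Emit:
apply_moves:
  steps:
    - {"translation": [0, 0, 0], "rotation": [0, 0, 0]}
    - {"translation": [0, 0, 0], "rotation": [0, 0, 0]}
    - {"translation": [0, 0, 0], "rotation": [0, 0, 0]}
    - {"translation": [0, 0, 0], "rotation": [0, 0, 0]}
    - {"translation": [0, 0, 0], "rotation": [0, 0, 0]}
    - {"translation": [0, 0, 0], "rotation": [0, 0, 0]}
    - {"translation": [0, 0, 0], "rotation": [0, 0, 0]}
    - {"translation": [0, 0, 0], "rotation": [0, 0, 0]}
    - {"translation": [0, 0, 0], "rotation": [0, 0, 0]}
    - {"translation": [0, 0, 0], "rotation": [0, 0, 0]}
  jaw: 1
  newtons: 40

```text
t: 5.98
eef_pos: [0.5796, 0.0037, 0.1178]
ee_rot: [-3.14, -0.0, 0.459]
force: [-2.6, 6.2, 2.0]
width: 0.051
gripper_force: 40.0
```

Emit:
apply_moves:
  steps:
    - {"translation": [0, 0.004, -0.004], "rotation": [0, 0, 0]}
    - {"translation": [0, 0.004, -0.008], "rotation": [0, 0, 0]}
    - {"translation": [0, 0.004, -0.012], "rotation": [0, 0, 0]}
    - {"translation": [0, 0.004, -0.016], "rotation": [0, 0, 0]}
    - {"translation": [0, 0.004, -0.02], "rotation": [0, 0, 0]}
    - {"translation": [0, 0.004, -0.024], "rotation": [0, 0, 0]}
    - {"translation": [0, 0.004, -0.024], "rotation": [0, 0, 0]}
    - {"translation": [0, 0.004, -0.024], "rotation": [0, 0, 0]}
    - {"translation": [0, 0.004, -0.024], "rotation": [0, 0, 0]}
    - {"translation": [0, 0.004, -0.024], "rotation": [0, 0, 0]}

```text
t: 6.82
eef_pos: [0.5796, 0.0038, 0.1115]
ee_rot: [-3.141, 0.001, 0.459]
force: [-2.9, 2.1, -3.1]
width: 0.0511
gripper_force: 40.0
```

Emit:
apply_moves:
  steps:
    - {"translation": [0, 0.002, -0.004], "rotation": [0, 0, 0]}
    - {"translation": [0, 0.002, -0.008], "rotation": [0, 0, 0]}
    - {"translation": [0, 0.002, -0.012], "rotation": [0, 0, 0]}
    - {"translation": [0, 0.002, -0.016], "rotation": [0, 0, 0]}
    - {"translation": [0, 0.002, -0.016], "rotation": [0, 0, 0]}
    - {"translation": [0, 0.002, -0.016], "rotation": [0, 0, 0]}
    - {"translation": [0, 0.002, -0.016], "rotation": [0, 0, 0]}
    - {"translation": [0, 0.002, -0.016], "rotation": [0, 0, 0]}
    - {"translation": [0, 0.002, -0.016], "rotation": [0, 0, 0]}
    - {"translation": [0, 0.002, -0.016], "rotation": [0, 0, 0]}

```text
t: 7.65
eef_pos: [0.5796, 0.0039, 0.1089]
ee_rot: [3.141, 0.0, 0.459]
force: [-7.1, -1.7, 9.2]
width: 0.0509
gripper_force: 40.0
```

Emit:
apply_moves:
  steps:
    - {"translation": [-0.004, 0, -0.003], "rotation": [0, 0, 0]}
    - {"translation": [-0.004, 0, -0.006], "rotation": [0, 0, 0]}
    - {"translation": [-0.004, 0, -0.008], "rotation": [0, 0, 0]}
    - {"translation": [-0.004, 0, -0.008], "rotation": [0, 0, 0]}
    - {"translation": [-0.004, 0, -0.008], "rotation": [0, 0, 0]}
    - {"translation": [-0.004, 0, -0.008], "rotation": [0, 0, 0]}
    - {"translation": [-0.004, 0, -0.008], "rotation": [0, 0, 0]}
    - {"translation": [-0.004, 0, -0.008], "rotation": [0, 0, 0]}
    - {"translation": [-0.004, 0, -0.008], "rotation": [0, 0, 0]}
    - {"translation": [-0.004, 0, -0.008], "rotation": [0, 0, 0]}

```text
t: 8.48
eef_pos: [0.5796, 0.0039, 0.1088]
ee_rot: [3.14, -0.002, 0.46]
force: [-10.8, -0.7, 23.5]
width: 0.051
gripper_force: 40.0
```

```bash
python3 - <<'E'
from h import *
import cv2
s=get_state();print(s['q'],s['eef_pos'],s['force'],s['moment'],s['t'])
f=cv2.vconcat([cv2.resize(grab_frame("scene")[150:240,235:385],(640,384),interpolation=cv2.INTER_CUBIC)])
cv2.imwrite("pics/s1.png",f)
E
```

```text
[ 0.34487852  0.32669002 -0.37943784  0.00177768 -0.86249268  1.68434467] [0.57961678 0.00390335 0.1087743 ] [-10.77266487  -0.684777    23.47749872] [-0.50393788  3.99883297 -0.09569361] 8.4833
```

View pics/s1.png

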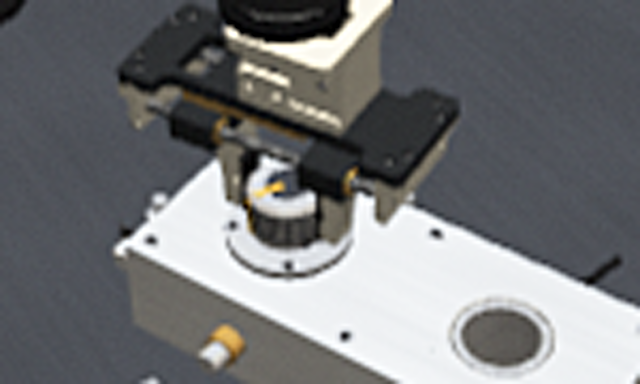

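The cartridge is home: it took 23 N with no further travel and the flange sits on the block. Now I'll screw the cap down.

Emit:
apply_moves:
  steps:
    - {"translation": [0, 0, 0], "rotation": [0, 0, -0.1]}
    - {"translation": [0, 0, 0], "rotation": [0, 0, -0.2]}
    - {"translation": [0, 0, 0], "rotation": [0, 0, -0.3]}
    - {"translation": [0, 0, -0.001], "rotation": [0, 0, -0.4]}
    - {"translation": [0, 0, -0.001], "rotation": [0, 0, -0.5]}
    - {"translation": [0, 0, -0.001], "rotation": [0, 0, -0.6]}
    - {"translation": [0, 0, -0.001], "rotation": [0, 0, -0.7]}
    - {"translation": [0, 0, -0.001], "rotation": [0, 0, -0.8]}
    - {"translation": [0, 0, -0.001], "rotation": [0, 0, -0.9]}
    - {"translation": [0, 0, -0.001], "rotation": [0, 0, -1]}

```text
t: 9.37
eef_pos: [0.5795, 0.0043, 0.1084]
ee_rot: [3.142, -0.002, -0.066]
force: [-10.6, 1.6, 22.8]
width: 0.051
gripper_force: 40.0
```

```bash
python3 - <<'E'
from h import *
s=get_state();print(s['q'],s['eef_pos'],s['force'],s['moment'],s['t'])
E
```

```text
[ 0.34539117  0.32703628 -0.37965874  0.00136324 -0.86194905  1.15851615] [0.57954495 0.00429561 0.10844667] [-10.64795305   1.5888366   22.78703355] [0.32628862 4.3431311  0.20576394] 9.3667
```

Emit:
apply_moves:
  steps:
    - {"translation": [0, 0, 0], "rotation": [0, 0, -0.1]}
    - {"translation": [0, 0, 0], "rotation": [0, 0, -0.2]}
    - {"translation": [0, 0, 0], "rotation": [0, 0, -0.3]}
    - {"translation": [0, 0, -0.001], "rotation": [0, 0, -0.4]}
    - {"translation": [0, 0, -0.001], "rotation": [0, 0, -0.5]}
    - {"translation": [0, 0, -0.001], "rotation": [0, 0, -0.6]}
    - {"translation": [0, 0, -0.001], "rotation": [0, 0, -0.7]}
    - {"translation": [0, 0, -0.001], "rotation": [0, 0, -0.8]}
    - {"translation": [0, 0, -0.001], "rotation": [0, 0, -0.9]}
    - {"translation": [0, 0, -0.001], "rotation": [0, 0, -1]}

```text
t: 10.2
eef_pos: [0.5797, 0.0047, 0.1081]
ee_rot: [-3.14, -0.002, -0.59]
force: [-10.4, 3.5, 20.8]
width: 0.0509
gripper_force: 40.0
```

Emit:
apply_moves:
  steps:
    - {"translation": [0, 0, 0], "rotation": [0, 0, -0.1]}
    - {"translation": [0, 0, 0], "rotation": [0, 0, -0.2]}
    - {"translation": [0, 0, 0], "rotation": [0, 0, -0.3]}
    - {"translation": [0, 0, -0.001], "rotation": [0, 0, -0.4]}
    - {"translation": [0, 0, -0.001], "rotation": [0, 0, -0.5]}
    - {"translation": [0, 0, -0.001], "rotation": [0, 0, -0.6]}
    - {"translation": [0, 0, -0.001], "rotation": [0, 0, -0.7]}
    - {"translation": [0, 0, -0.001], "rotation": [0, 0, -0.8]}
    - {"translation": [0, 0, -0.001], "rotation": [0, 0, -0.9]}
    - {"translation": [0, 0, -0.001], "rotation": [0, 0, -1]}

```text
t: 11.03
eef_pos: [0.58, 0.005, 0.1078]
ee_rot: [-3.139, -0.001, -1.113]
force: [-9.0, 4.0, 20.3]
width: 0.0513
gripper_force: 40.0
```

Emit:
apply_moves:
  steps:
    - {"translation": [0, 0, 0], "rotation": [0, 0, -0.1]}
    - {"translation": [0, 0, 0], "rotation": [0, 0, -0.2]}
    - {"translation": [0, 0, 0], "rotation": [0, 0, -0.3]}
    - {"translation": [0, 0, -0.001], "rotation": [0, 0, -0.4]}
    - {"translation": [0, 0, -0.001], "rotation": [0, 0, -0.5]}
    - {"translation": [0, 0, -0.001], "rotation": [0, 0, -0.6]}
    - {"translation": [0, 0, -0.001], "rotation": [0, 0, -0.7]}
    - {"translation": [0, 0, -0.001], "rotation": [0, 0, -0.8]}
    - {"translation": [0, 0, -0.001], "rotation": [0, 0, -0.9]}
    - {"translation": [0, 0, -0.001], "rotation": [0, 0, -1]}

```text
t: 11.87
eef_pos: [0.5804, 0.0052, 0.1075]
ee_rot: [-3.138, 0.001, -1.637]
force: [-7.7, 4.1, 18.1]
width: 0.0506
gripper_force: 40.0
```

```bash
python3 - <<'E'
from h import *
s=get_state();print(s['q'],s['eef_pos'],s['ee_rot'],s['force'],s['moment'],s['t'])
E
```

```text
[ 3.46009884e-01  3.28587381e-01 -3.79676395e-01  6.41110714e-04
 -8.58615343e-01 -4.12296655e-01] [0.58037359 0.00516363 0.10748981] [-3.13780867e+00  1.12352136e-03 -1.63666296e+00] [-7.7406629   4.07993377 18.14077935] [1.56515954 3.29316385 0.21645507] 11.8667
```

Emit:
apply_moves:
  steps:
    - {"translation": [0, 0, -0.001], "rotation": [0, 0, -0.06]}
    - {"translation": [0, 0, -0.001], "rotation": [0, 0, -0.12]}
    - {"translation": [0, 0, -0.001], "rotation": [0, 0, -0.18]}
    - {"translation": [0, 0, -0.001], "rotation": [0, 0, -0.24]}
    - {"translation": [0, 0, -0.001], "rotation": [0, 0, -0.3]}
    - {"translation": [0, 0, -0.001], "rotation": [0, 0, -0.36]}
    - {"translation": [0, 0, -0.001], "rotation": [0, 0, -0.42]}
    - {"translation": [0, 0, -0.001], "rotation": [0, 0, -0.48]}
    - {"translation": [0, 0, -0.001], "rotation": [0, 0, -0.54]}
    - {"translation": [0, 0, -0.001], "rotation": [0, 0, -0.6]}

```text
t: 12.7
eef_pos: [0.5807, 0.0051, 0.1073]
ee_rot: [-3.138, 0.002, -1.95]
force: [-7.0, 3.4, 17.9]
width: 0.0506
gripper_force: 40.0
```

```bash
python3 - <<'E'
from h import *
s=get_state();print(s['eef_pos'],s['ee_rot'],s['force'],s['moment'],s['t'])
E
```

```text
[0.58067027 0.00513023 0.10728817] [-3.13787329e+00  2.45522632e-03 -1.94980330e+00] [-6.9846967   3.35714312 17.94624747] [1.43051416 2.92625852 0.2114214 ] 12.7
```

Emit:
apply_moves:
  steps:
    - {"translation": [0, 0, -0.001], "rotation": [0, 0, -0.04]}
    - {"translation": [0, 0, -0.001], "rotation": [0, 0, -0.08]}
    - {"translation": [0, 0, -0.001], "rotation": [0, 0, -0.12]}
    - {"translation": [0, 0, -0.001], "rotation": [0, 0, -0.16]}
    - {"translation": [0, 0, -0.001], "rotation": [0, 0, -0.2]}
    - {"translation": [0, 0, -0.001], "rotation": [0, 0, -0.24]}
    - {"translation": [0, 0, -0.001], "rotation": [0, 0, -0.28]}
    - {"translation": [0, 0, -0.001], "rotation": [0, 0, -0.32]}
    - {"translation": [0, 0, -0.001], "rotation": [0, 0, -0.36]}
    - {"translation": [0, 0, -0.001], "rotation": [0, 0, -0.4]}

```text
t: 13.53
eef_pos: [0.5808, 0.0051, 0.1071]
ee_rot: [-3.138, 0.003, -2.159]
force: [-6.5, 2.4, 18.2]
width: 0.0511
gripper_force: 40.0
```

```bash
python3 - <<'E'
from h import *
s=get_state();print(s['eef_pos'],s['ee_rot'],s['force'],s['moment'],s['t'])
E
```

```text
[0.58081038 0.0050682  0.10712796] [-3.13818452  0.00330077 -2.15868933] [-6.46436415  2.43906854 18.21611451] [1.30037088 2.76644886 0.17365107] 13.5333
```

Emit:
apply_moves:
  steps:
    - {"translation": [0, 0, -0.001], "rotation": [0, 0, -0.06]}
    - {"translation": [0, 0, -0.001], "rotation": [0, 0, -0.12]}
    - {"translation": [0, 0, -0.001], "rotation": [0, 0, -0.18]}
    - {"translation": [0, 0, -0.001], "rotation": [0, 0, -0.24]}
    - {"translation": [0, 0, -0.001], "rotation": [0, 0, -0.3]}
    - {"translation": [0, 0, -0.001], "rotation": [0, 0, -0.36]}
    - {"translation": [0, 0, -0.001], "rotation": [0, 0, -0.4]}
    - {"translation": [0, 0, -0.001], "rotation": [0, 0, -0.4]}
    - {"translation": [0, 0, -0.001], "rotation": [0, 0, -0.4]}
    - {"translation": [0, 0, -0.001], "rotation": [0, 0, -0.4]}

```text
t: 14.37
eef_pos: [0.581, 0.005, 0.107]
ee_rot: [-3.139, 0.004, -2.368]
force: [-5.5, 3.2, 17.8]
width: 0.0513
gripper_force: 40.0
```

```bash
python3 - <<'E'
from h import *
s=get_state();print(s['eef_pos'],s['ee_rot'],s['force'],s['moment'],s['t'])
E
```

```text
[0.58100413 0.00497178 0.10703361] [-3.13868573  0.00430379 -2.36763457] [-5.49557635  3.2053901  17.8330964 ] [ 1.1298916   2.66258901 -0.13843675] 14.3667
```

Emit:
apply_moves:
  steps:
    - {"translation": [0, 0, -0.001], "rotation": [0, 0, -0.06]}
    - {"translation": [0, 0, -0.001], "rotation": [0, 0, -0.12]}
    - {"translation": [0, 0, -0.001], "rotation": [0, 0, -0.18]}
    - {"translation": [0, 0, -0.001], "rotation": [0, 0, -0.24]}
    - {"translation": [0, 0, -0.001], "rotation": [0, 0, -0.3]}
    - {"translation": [0, 0, -0.001], "rotation": [0, 0, -0.36]}
    - {"translation": [0, 0, -0.001], "rotation": [0, 0, -0.4]}
    - {"translation": [0, 0, -0.001], "rotation": [0, 0, -0.4]}
    - {"translation": [0, 0, -0.001], "rotation": [0, 0, -0.4]}
    - {"translation": [0, 0, -0.001], "rotation": [0, 0, -0.4]}

```text
t: 15.2
eef_pos: [0.5811, 0.0048, 0.1069]
ee_rot: [-3.139, 0.005, -2.577]
force: [-6.3, 1.9, 19.0]
width: 0.0511
gripper_force: 40.0
```

```bash
python3 - <<'E'
from h import *
s=get_state();print(s['eef_pos'],s['ee_rot'],s['force'],s['moment'],s['t'],s['q'])
E
```

```text
[0.58113155 0.00483813 0.10686783] [-3.13936989  0.00490297 -2.57705382] [-6.27609585  1.90552358 19.03165512] [ 0.79107008  2.46721613 -0.11066133] 15.2 [ 0.34538756  0.32963619 -0.38016147  0.00146175 -0.85573027 -1.35260602]
```

Emit:
apply_moves:
  steps:
    - {"translation": [0, 0, -0.001], "rotation": [0, 0, -0.04]}
    - {"translation": [0, 0, -0.001], "rotation": [0, 0, -0.08]}
    - {"translation": [0, 0, -0.001], "rotation": [0, 0, -0.12]}
    - {"translation": [0, 0, -0.001], "rotation": [0, 0, -0.16]}
    - {"translation": [0, 0, -0.001], "rotation": [0, 0, -0.2]}
    - {"translation": [0, 0, -0.001], "rotation": [0, 0, -0.24]}
    - {"translation": [0, 0, -0.001], "rotation": [0, 0, -0.28]}
    - {"translation": [0, 0, -0.001], "rotation": [0, 0, -0.32]}
    - {"translation": [0, 0, -0.001], "rotation": [0, 0, -0.36]}
    - {"translation": [0, 0, -0.001], "rotation": [0, 0, -0.4]}

```text
t: 16.03
eef_pos: [0.5824, 0.0051, 0.1066]
ee_rot: [-3.139, 0.007, -2.784]
force: [0.7, 0.8, 12.6]
width: 0.0512
gripper_force: 40.0
```

```bash
python3 - <<'E'
from h import *
s=get_state();print(s['eef_pos'],s['ee_rot'],s['force'],s['moment'],s['t'])
E
```

```text
[0.58240963 0.00506411 0.10664451] [-3.13917179  0.00706149 -2.78374969] [ 0.68818532  0.81847479 12.64860922] [ 0.47117338 -0.09346783  1.52055158] 16.0333
```

Emit:
apply_moves:
  steps:
    - {"translation": [0, 0, 0], "rotation": [0, 0, -0.04]}
    - {"translation": [0, 0, 0], "rotation": [0, 0, -0.08]}
    - {"translation": [0, 0, 0], "rotation": [0, 0, -0.12]}
    - {"translation": [0, 0, 0], "rotation": [0, 0, -0.16]}
    - {"translation": [0, 0, 0], "rotation": [0, 0, -0.2]}
    - {"translation": [0, 0, 0], "rotation": [0, 0, -0.24]}
    - {"translation": [0, 0, 0], "rotation": [0, 0, -0.28]}
    - {"translation": [0, 0, 0], "rotation": [0, 0, -0.32]}
    - {"translation": [0, 0, 0], "rotation": [0, 0, -0.36]}
    - {"translation": [0, 0, 0], "rotation": [0, 0, -0.4]}

```text
t: 16.87
eef_pos: [0.5829, 0.0047, 0.1065]
ee_rot: [-3.14, 0.008, -2.994]
force: [2.6, -1.8, 10.6]
width: 0.0511
gripper_force: 40.0
```

```bash
python3 - <<'E'
from h import *
import cv2
s=get_state();print(s['eef_pos'],s['ee_rot'],s['force'],s['moment'],s['t'])
t=grab_frame("top")[150:220,290:390];w=grab_frame("scene")[165:235,255:355]
f=lambda i:cv2.resize(i,(400,280),interpolation=cv2.INTER_CUBIC)
cv2.imwrite("pics/b1.png",cv2.hconcat([f(t),f(w)]))
E
```

```text
[0.58291275 0.00473659 0.10649494] [-3.1403194   0.00798706 -2.99367531] [ 2.55258506 -1.79273477 10.61441527] [-0.68064053 -1.03382042  1.27235154] 16.8667
```

View pics/b1.png

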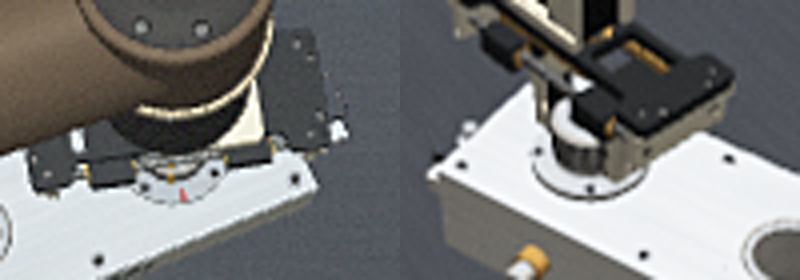

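The moment rose to 1.5 N m and the grip began to slip, so the cap is bottomed. I'll check the stripe from the wrist camera.

```bash
python3 - <<'E'
from h import *
import cv2
m=camera_model("wrist");print(m)
f=grab_frame("wrist");np.save("w2.npy",f)
cv2.imwrite("pics/w2.png",cv2.resize(f[180:400,160:480],(800,550),interpolation=cv2.INTER_CUBIC))
E
```

```text
{'fx': 279.3793528051626, 'fy': 279.3793528051626, 'cx': 318.62469786587184, 'cy': 197.36512598698073, 'xyz': array([ 0.49784959, -0.00807226,  0.2451326 ]), 'rotation': array([2.81660662e+00, 1.55613958e-03, 1.71866889e+00])}
```

View pics/w2.png

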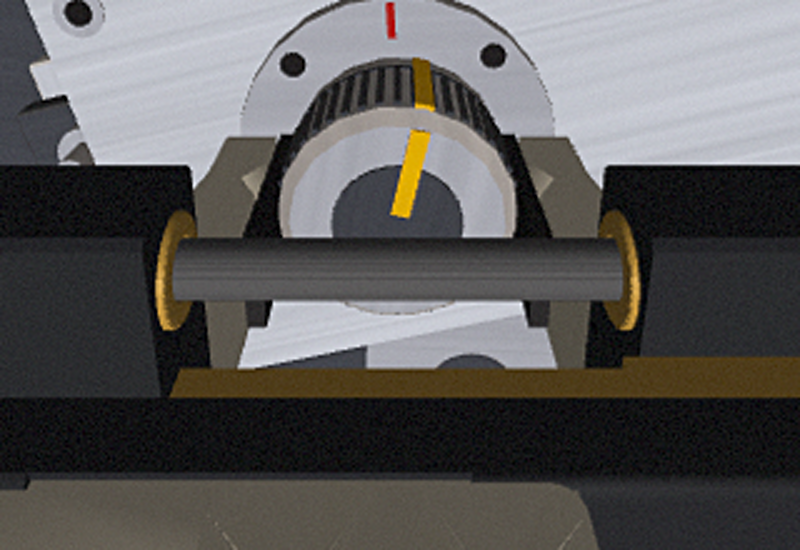

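The stripe runs from (401,216) out to (420,132) in the crop. The flange and cap are clear, with the jaws on the knurl. I'll measure the stripe yaw and back off three times 30°.

```bash
python3 - <<'E'
from h import *
a=world('wrist',320.4,266.4,.117);b=world('wrist',328,232.8,.117);d=b-a
print(a,b,np.arctan2(d[1],d[0]),np.linalg.norm(d),get_state()['ee_rot'])
E
```

```text
[0.57847853 0.0046822  0.117     ] [0.55857512 0.00555228 0.117     ] 3.0979053360689415 0.019922416264035802 [-3.14047216  0.00824434 -2.99329686]
```

Emit:
apply_moves:
  steps:
    - {"translation": [0, 0, 0], "rotation": [0, 0, 0.1]}
    - {"translation": [0, 0, 0], "rotation": [0, 0, 0.2]}
    - {"translation": [0, 0, 0], "rotation": [0, 0, 0.3]}
    - {"translation": [0, 0, 0], "rotation": [0, 0, 0.4]}
    - {"translation": [0, 0, 0], "rotation": [0, 0, 0.5]}
    - {"translation": [0, 0, 0], "rotation": [0, 0, 0.6]}
    - {"translation": [0, 0, 0], "rotation": [0, 0, 0.7]}
    - {"translation": [0, 0, 0], "rotation": [0, 0, 0.8]}
    - {"translation": [0, 0, 0], "rotation": [0, 0, 0.9]}
    - {"translation": [0, 0, 0], "rotation": [0, 0, 1]}

```text
t: 17.85
eef_pos: [0.5824, 0.0059, 0.1068]
ee_rot: [-3.138, 0.008, -2.47]
force: [-3.8, 6.4, 15.6]
width: 0.0509
gripper_force: 40.0
```

Emit:
apply_moves:
  steps:
    - {"translation": [0, 0, 0], "rotation": [0, 0, 0.1]}
    - {"translation": [0, 0, 0], "rotation": [0, 0, 0.2]}
    - {"translation": [0, 0, 0], "rotation": [0, 0, 0.3]}
    - {"translation": [0, 0, 0.001], "rotation": [0, 0, 0.4]}
    - {"translation": [0, 0, 0.001], "rotation": [0, 0, 0.5]}
    - {"translation": [0, 0, 0.001], "rotation": [0, 0, 0.6]}
    - {"translation": [0, 0, 0.001], "rotation": [0, 0, 0.7]}
    - {"translation": [0, 0, 0.001], "rotation": [0, 0, 0.8]}
    - {"translation": [0, 0, 0.001], "rotation": [0, 0, 0.9]}
    - {"translation": [0, 0, 0.001], "rotation": [0, 0, 1]}

```text
t: 18.68
eef_pos: [0.5813, 0.0066, 0.1071]
ee_rot: [-3.137, 0.005, -1.946]
force: [-9.4, 12.0, 21.7]
width: 0.0506
gripper_force: 40.0
```

Emit:
apply_moves:
  steps:
    - {"translation": [0, 0, 0], "rotation": [0, 0, 0.1]}
    - {"translation": [0, 0, 0], "rotation": [0, 0, 0.2]}
    - {"translation": [0, 0, 0], "rotation": [0, 0, 0.3]}
    - {"translation": [0, 0, 0.001], "rotation": [0, 0, 0.4]}
    - {"translation": [0, 0, 0.001], "rotation": [0, 0, 0.5]}
    - {"translation": [0, 0, 0.001], "rotation": [0, 0, 0.6]}
    - {"translation": [0, 0, 0.001], "rotation": [0, 0, 0.7]}
    - {"translation": [0, 0, 0.001], "rotation": [0, 0, 0.8]}
    - {"translation": [0, 0, 0.001], "rotation": [0, 0, 0.9]}
    - {"translation": [0, 0, 0.001], "rotation": [0, 0, 1]}

```text
t: 19.52
eef_pos: [0.58, 0.0067, 0.1074]
ee_rot: [-3.137, 0.002, -1.423]
force: [-14.6, 14.0, 26.6]
width: 0.0508
gripper_force: 40.0
```

```bash
python3 - <<'E'
from h import *
import cv2
s=get_state();print(s['eef_pos'],s['ee_rot'],s['force'],s['moment'],s['t'])
f=grab_frame("wrist")
cv2.imwrite("pics/w3.png",cv2.resize(f[180:400,160:480],(800,550),interpolation=cv2.INTER_CUBIC))
E
```

```text
[0.57999942 0.00673071 0.10738065] [-3.13718019e+00  2.42950023e-03 -1.42271979e+00] [-14.6285789   13.96221031  26.64542461] [ 5.10699472  5.81397535 -0.27489585] 19.5167
```

View pics/w3.png

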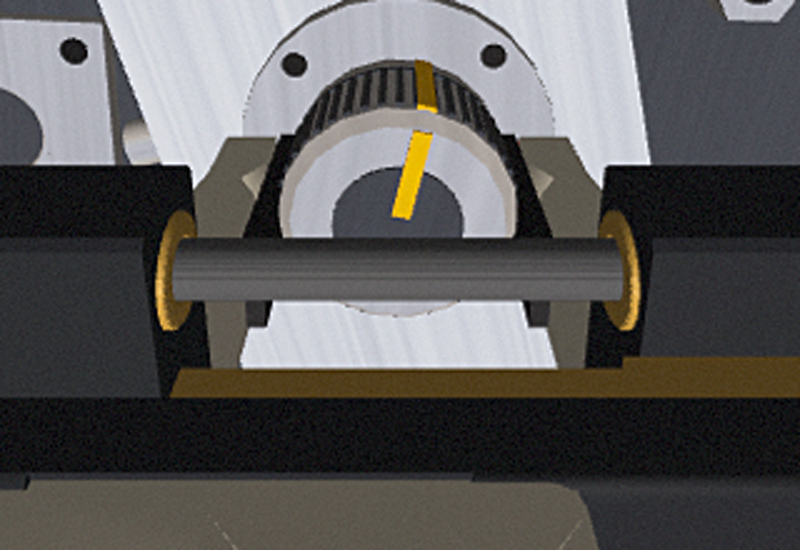

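The stripe sits at the same place in the gripper view, from (402,216) to (422,132), while the hand turned back 1.571 rad. The cap therefore followed without slipping. The hand is pressing down with about 26 N, so the cartridge stays home.

```bash
python3 -c "
from station import *
s=get_state();print(s['qd'],s['gripper_force']);print(job_done())"
```

```text
[ 0.00056747  0.00097261 -0.00103199 -0.00139359  0.00095278 -0.10610795] 40.02806938595313
the job is handed in; nothing more can be done
None
```

The cartridge is pressed home, and the cap was bottomed and backed off a quarter turn (1.57 rad by hand yaw and stripe); I handed the job in at about 19.5 s still gripping it at 40 N, with no verdict returned.

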